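# Hang the scrub brush in the neck of the drying rail

## Robot

A 7-joint arm with a two-finger parallel gripper is mounted at the origin on the work surface. World frame = base frame: x ahead of the robot, y to its left, z up, the work surface at z = 0. Lengths are in mm, angles in rad, forces in N, time in s.
With the tool pointing down it reaches from about 400 to 875 mm from the base axis. Payload 4.4 kg.
Tool frame: the origin (TCP) lies midway between the tips of the shut fingers; the grasp point (between the pads) lies 19 mm behind it; z points along the fingers, y is the direction in which the jaws open and shut (so a half turn about z gives the same grasp; the last joint's range is limited). The gripper opens to 85 mm and grips with 20 to 120 N. Pads are 22 mm wide; open, the fingers measure 114 mm over their backs; the gripper's body (76 mm by 85 mm) begins 54 mm behind the grasp point. The pads swing forward as they close: fully open they stand 13 mm farther back than shut.
Start: joints at [-1.208, 0.628, 0.038, 1.517, -0.027, 0.996, -0.02], TCP at [270.236, 591.177, 231.313] pointing down, gripper open.
Joint ranges: [-3.06, 3.06], [-0.37, 2.12], [-1.25, 1.32], [0.18, 2.47], [-1.1, 4.24], [0.23, 1.98], [-2.94, 2.94]. Speed limits (rad/s): [2.57, 2.57, 3.14, 3.14, 3.14, 3.14, 3.14].

## Interface

Orientations are given as [roll, pitch, yaw] about the fixed x, y, z axes, in that order (R = Rz(yaw) Ry(pitch) Rx(roll)).
In Python, from cell import * gives the robot as it stands. The module is installed in compiled form; this text tells all that it offers.
- The arm moves only by the tool move_arm, never from a script. Its argument "series" is a list of rows, each a list of 2 entries, a list of its own where there are three numbers: the shift along the tool's x, y, z in m, then the turn about the tool's z in rad. In form: [[[x, y, z], yaw], ...]. A call has 1 to 5 rows; each row is the pose to reach, as a shift and turn from the pose measured when the call began, along the tool's axes at that moment; what a row does not reach only later rows make up. A row lasts 1/8 s, in which the tool goes at most 62.5 mm and 10.7 degrees, less where a joint would pass 70% of its speed; a pose out of reach is approached as far as the arm can. A call with a gripper value outside its range is refused whole. "claw" is the opening, from 0 (shut) to 1 (fully open), set as the call begins (left out, the last holds). The fingers move at their own pace and stop on an object; the grip force is fixed at half the most. Time passes only in rows, so rows that repeat a pose let the fingers close. It gives the time, the measured TCP pose, the force and the opening at its end, in the units of the state.
- read_state(): the state, without advancing time (a new reading comes with each control period).
- get_image(name): name is "scene" or "side" or "wrist"; returns the picture (400x640x3 uint8, blue, green, red); there is no depth.
- camera_model(name): a dict with "fov_y" (degrees; the focal length in pixels is half the picture's height over the tangent of half this angle, whatever the lens; pixels are square), "cx", "cy" (the principal point, pixels), "pose" (4x4, takes a point from camera to world coordinates); the wrist camera has in their place "tool_from_camera" (4x4, takes a point from camera to tool coordinates, whose origin is the TCP and whose axes are the flange's). Camera axes: x right, y down, z forward; pixel columns grow to the right and rows downward; lengths in mm; the calibration is good to about 2 mm. A picture is of the moment at which its call begins: read the wrist's pose just before it. camera_model takes no time and is no camera call.
- finish_job(): hands the job in, once; it reports no verdict.
The state is a dict: "clock": time; "qpos": joint angles; "qd": joint speeds; "tau": joint torques, N m; "eef_pos": TCP position; "tool_rot": TCP orientation; "force": force on the tool from outside, world axes, zero at the start; "torque": the same for the moment, N m; "width": finger opening in mm.
Only numpy, scipy, OpenCV 4.12 (cv2) and the standard library are available. Lean on these libraries where they do the work, as an engineer would, in place of code of your own. Each camera call takes 0.05 s, during which the arm holds its last target. There are 200 camera calls.

## Task

Hang the green scrub brush on the drying rail: slide its open C-shaped hanger sideways onto the blue rod, then work it along the rod until it drops into the narrow bare-steel neck, and leave it hanging there by itself. Be gentle with the rail (never press on it with more than about 30 N) and leave the other things where they are.

Things in the scene. Friction and masses are not known exactly. Their poses are not given: they have to be found in the camera images.
- brush: Loose green scrub brush, about 180 g, on its bristles. Origin: centre of its underside; z up. Block 50 mm (x) by 110 mm (y), top 42 mm above the origin. On its middle stands a C-shaped hanger, open towards +x (clip). On the C is a grip tab, 22 mm (x) by 16 mm (y), from 85 to 121 mm above the origin, nothing beside it.
- clip (a point): Centre of the C-shaped hanger, 66 mm above the brush's origin, axes as the brush. The C is a ring in the x-z plane: inner radius 15 mm, wall 5 mm, 14 mm wide along y, with a gap 22 mm high facing +x, centred level with this point. Hung on the blue sleeve this point is 6 mm below the rod's axis; dropped into the neck, 10 mm below. It may face either side of the rail.
- station: Fixed drying rail. Origin: centre of the underside of its wooden base, 140 mm (x) by 300 mm (y); z up, y along the rod. Base and tray are 22 mm high. Two white posts (36 by 16 mm), 150 mm high, at y = -128 and +128 mm carry the rod, which sticks out up to 65 mm beyond them. The rod is held stiffly: it does not move under the allowed forces.
- rod_mid (a point): Point on the rod's axis midway between the posts, 130 mm above the station's origin, axes as the station. Rod: blue sleeve, 18 mm diameter, with one bare-steel neck, 10 mm diameter, 22 mm long, square shoulders. The rod may be set sideways: the neck's centre lies anywhere from -35 to +35 mm along y from this point, is not measured, and must be found by sight or feel.
- jar: White open ceramic cup, 76 mm across, 85 mm high, bystander; origin at the centre of its underside.
- spray: Amber glass spray bottle, 70 mm across, about 190 mm high, bystander; origin at the centre of its underside.
- squeegee: Lying squeegee, about 205 mm across (y) and 205 mm long (x), 25 mm high, bystander; origin under its middle.
- scoop: Yellow measuring scoop, cup 52 mm across and 30 mm high, with a handle reaching 124 mm to its -x, bystander; origin under its cup.
Not all that is in view belongs to the job. What is shaped like the brush but purple or yellow is not meant.

How it is judged:
By the outcome, as a careful person would: the job done as asked, in the order asked, and still so for the second after the job is handed in, with the robot touching nothing.
It also fails if it takes over 64 s, if anything falls off the work surface, if the arm or the gripper's body presses on something with over 40 N, if the wrist force passes 120 N, or if a joint passes its speed limit or range.

## Working session

There is one attempt and no reset: what is moved stays moved. The work goes in short steps, Python scripts to look and compute and a tool call to move; the robot and the scene stay as the last step left them, time stands still between calls to the robot, and variables do not carry over. Pictures are saved under pics/ and viewed, about 8 in all and at most 12, crops included, and the job is handed in when it is done.

Besides the shell and the picture viewer there is one more tool, called after "Emit:" as name([rows], argument=value, ...), one row to a line, values as JSON. move_arm: Moves the arm, as the interface text tells. Its arguments: {"type":"object","properties":{"series":{"type":"array"},"claw":{"type":"number"}},"required":["series"]}

```bash
mkdir -p pics; python3 - <<'E'
from cell import *
import cv2,numpy as np
s=read_state();print(s)
for n in ("scene","side","wrist"):
    im=get_image(n);cv2.imwrite(f"pics/{n}0.png",im)
    c=camera_model(n);print(n,c)
E
```

```text
{'clock': 0.0, 'qpos': array([-1.20777552,  0.62935571,  0.03842704,  1.51840025, -0.02698211,
        0.99627859, -0.02000838]), 'qd': array([ 0.00114573, -0.0002524 , -0.00069206,  0.0007852 ,  0.00055475,
       -0.00048057,  0.0010418 ]), 'tau': array([-3.88597691e-04, -5.63417387e+01,  1.22609898e+00, -1.93448067e+01,
        1.10155408e-02,  1.01170165e-02, -9.78798994e-06]), 'eef_pos': array([269.97527838, 590.58016599, 230.37229511]), 'tool_rot': array([-3.13966869e+00,  3.27627709e-05,  2.71278457e+00]), 'force': array([ 0.3549746 ,  0.21190535, -0.3867545 ]), 'torque': array([-0.01499953, -0.01680481,  0.00147451]), 'width': 85.35969997797574}
scene {'fov_y': 42.19738425959471, 'cx': 328.0637646425836, 'cy': 198.43452853774932, 'pose': array([[-7.77215820e-01,  3.34032720e-01, -5.33252015e-01,
         1.16658935e+03],
       [ 6.29220537e-01,  4.18147761e-01, -6.55159497e-01,
         9.98745773e+02],
       [ 4.13342695e-03, -8.44733444e-01, -5.35171302e-01,
         7.82873166e+02],
       [ 0.00000000e+00,  0.00000000e+00,  0.00000000e+00,
         1.00000000e+00]])}
si
[... 182 characters left out ...]
  [-6.30510429e-02, -6.93531138e-01,  7.17662265e-01,
        -4.08002697e+02],
       [ 1.66919484e-02, -7.19725274e-01, -6.94058289e-01,
         6.60616863e+02],
       [ 0.00000000e+00,  0.00000000e+00,  0.00000000e+00,
         1.00000000e+00]])}
wrist {'fov_y': 64.42811055396989, 'cx': 320.70639812115064, 'cy': 198.71741439146138, 'tool_from_camera': array([[-7.41375143e-04, -9.58452489e-01, -2.85251252e-01,
         7.18991725e+01],
       [ 9.99998391e-01, -2.44687931e-04, -1.77686229e-03,
        -8.65863468e-01],
       [ 1.63324055e-03, -2.85252111e-01,  9.58451129e-01,
        -1.42693800e+02],
       [ 0.00000000e+00,  0.00000000e+00,  0.00000000e+00,
         1.00000000e+00]])}
```

View pics/scene0.png

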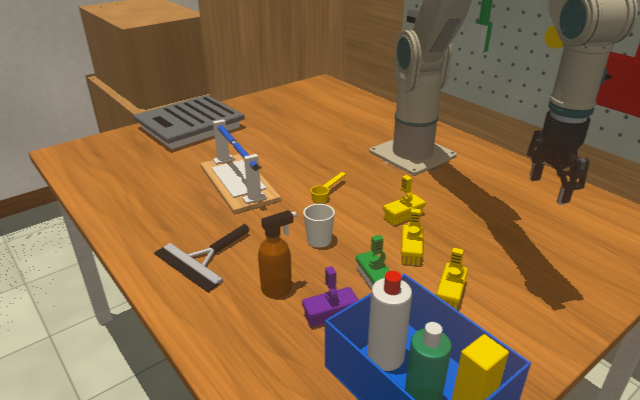

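View pics/side0.png

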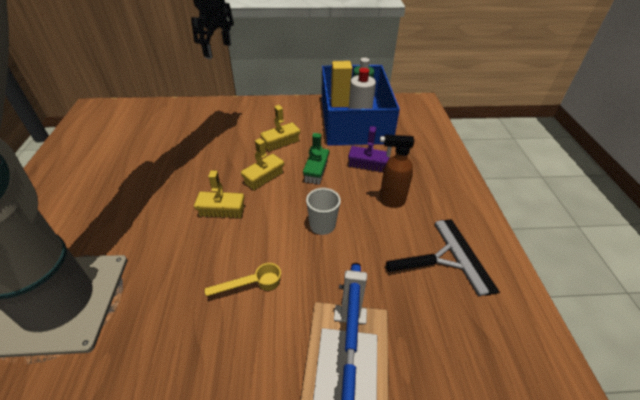

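```bash
cat > h.py <<'E'
from cell import *
import cv2,numpy as np
from scipy.spatial.transform import Rotation as Ro
def pose(n,s=None):
    c=camera_model(n)
    if n!="wrist": return c,c["pose"]
    T=np.eye(4);T[:3,:3]=Ro.from_euler("xyz",s["tool_rot"]).as_matrix();T[:3,3]=s["eef_pos"]
    return c,T@c["tool_from_camera"]
def ray(n,u,v,s=None):
    c,P=pose(n,s);f=200/np.tan(np.radians(c["fov_y"]/2))
    return P[:3,3],P[:3,:3]@np.array([(u-c["cx"])/f,(v-c["cy"])/f,1])
def onz(n,u,v,z,s=None):
    o,d=ray(n,u,v,s);return o+d*(z-o[2])/d[2]
def proj(n,p,s=None):
    c,P=pose(n,s);f=200/np.tan(np.radians(c["fov_y"]/2))
    q=P[:3,:3].T@(np.array(p)-P[:3,3]);return q[:2]/q[2]*f+[c["cx"],c["cy"]]
def tri(a,b):
    (o1,d1),(o2,d2)=a,b
    t=np.linalg.lstsq(np.c_[d1,-d2],o2-o1,rcond=None)[0]
    p,q=o1+d1*t[0],o2+d2*t[1];return (p+q)/2,np.linalg.norm(p-q)
def mask(im,lo,hi):
    return cv2.inRange(cv2.cvtColor(im,cv2.COLOR_BGR2HSV),np.array(lo),np.array(hi))
E
python3 - <<'E'
import cv2,numpy as np
a=cv2.imread("pics/scene0.png");b=cv2.imread("pics/side0.png")
r=lambda im,x,y,w,h:cv2.resize(im[y:y+h,x:x+w],(400,300),interpolation=cv2.INTER_CUBIC)
m=np.vstack([np.hstack([r(a,340,225,80,60),r(a,190,110,100,75)]),np.hstack([r(b,280,130,80,60),r(b,260,250,200,150)])])
cv2.imwrite("pics/mos0.png",m)
E
```

```text
(no output)
```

View pics/mos0.png

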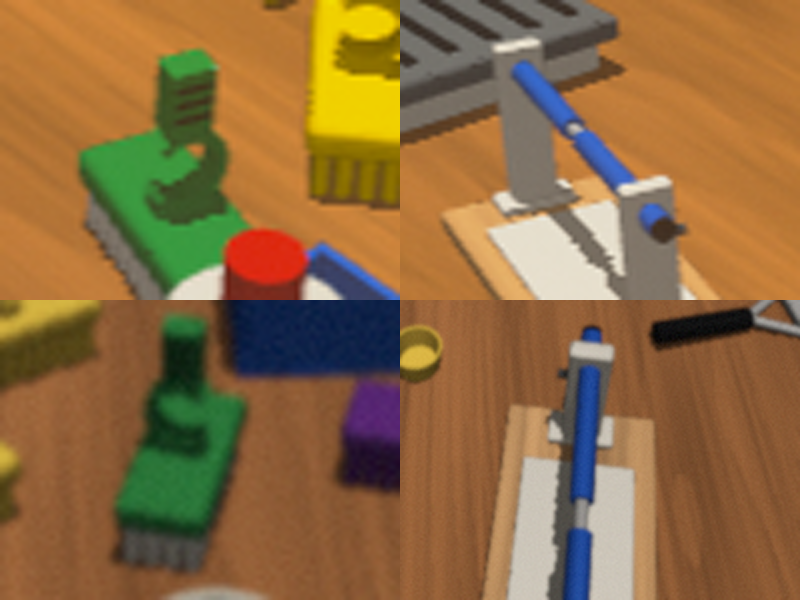

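```bash
python3 - <<'E'
from h import *
print("tab scene z121",onz("scene",377.6,238.2,121),"side",onz("side",317,134.6,121))
print(tri(ray("scene",377.6,238.2),ray("side",317,134.6)))
for name,a,b in (("neck",(233.5,142.5),(351,356.5)),):
    print(name,tri(ray("scene",*a),ray("side",*b)),onz("scene",*a,130),onz("side",*b,130))
# posts tops z=150
for q in ((293,0),):pass
r=lambda x,y:((x-400)/2+260,(y-300)/2+250)
print("post+ top near/far side",onz("side",*r(592,352),150))
k=lambda x,y:((x-400)/4+190,y/4+110)
print("postA top",onz("scene",*k(518,46),150),"postB",onz("scene",*k(645,186),150))
# brush block top (z 42) corners side crop
g=lambda x,y:(x/5+280,(y-300)/5+130)
for p in ((245,400),(215,525),(120,510)): print("blk side",onz("side",*g(*p),42))
g2=lambda x,y:(x/5+340,y/5+225)
for p in ((80,155),(160,130),(250,232)): print("blk scene",onz("scene",*g2(*p),42))
b=cv2.imread("pics/side0.png");m=mask(b,(105,120,60),(125,255,255));m[:,:300]=0;m[:255]=0
for v in range(270,400,10):
    u=np.where(m[v])[0]
    if len(u):print(v,len(u),u.mean(),onz("side",u.mean(),v,138)[:2].round(1))
# jar etc
print("jar",onz("scene",319,215,85),"spray",onz("scene",275,220,170))
E
```

```text
tab scene z121 [524.23209663 377.31014152 121.        ] side [523.78484026 373.83442951 121.        ]
(array([523.55044714, 376.1385944 , 119.72209077]), np.float64(0.8905633137275041))
neck (array([ 541.85048317, -190.4192509 ,  133.81568493]), np.float64(1.8103280321082873)) [ 539.05694926 -197.68819294  130.        ] [ 541.50991636 -188.42195564  130.        ]
post+ top near/far side [562.73392232 -67.99188608 150.        ]
postA top [ 519.24670855 -309.67197208  150.        ] postB [563.96845174 -60.31799485 150.        ]
blk side [559.5982177  413.58292679  42.        ]
blk side [536.20524848 309.38608835  42.        ]
blk side [488.33905657 323.25538075  42.        ]
blk scene [532.60908935 321.44344275  42.        ]
blk scene [491.66063105 330.78438177  42.        ]
blk scene [510.15115823 408.03663207  42.        ]
270 5 357.0 [568.  -48.3]
290 11 354.0 [558.1 -86.2]
300 10 353.5 [ 555.1 -104. ]
310 11 353.0 [ 552.2 -121.1]
320 11 352.0 [ 548.6 -137.4]
330 11 351.0 [ 545.2 -153. ]
340 11 351.0 [ 543.4 -168.1]
350 2 350.5 [ 540.9 -182.6]
370 11 349.0 [ 535.6 -209.8]
380 12 348.5 [ 533.4 -222.7]
390 12 347.5 [ 530.7 -235.1]
jar [534.81602352 188.46745283  85.        ] spray [694.33187796 244.73160644 170.        ]
```

```bash
cat >> h.py <<'E'
def plan(p,yawdeg):
    s=read_state();R=Ro.from_euler("xyz",s["tool_rot"]).as_matrix()
    d=R.T@(np.array(p)-s["eef_pos"])/1000
    t=-(np.radians(yawdeg)-s["tool_rot"][2]);t=(t+np.pi)%(2*np.pi)-np.pi
    print("shift",d.round(4),"turn",round(t,3),"pos",s["eef_pos"].round(1),"rpy",s["tool_rot"].round(3),"F",s["force"].round(1),"w",round(s["width"],1),"t",s["clock"])
E
python3 - <<'E'
from h import *
print(tri(ray("scene",393,277),ray("side",364,72)))
plan((520,372,200),167.3)
E
```

```text
(array([659.77626826, 549.05057309, 201.96208296]), np.float64(2.6658288471295988))
shift [-0.3183 -0.0949  0.0308] turn -0.207 pos [270.1 590.7 230.6] rpy [-3.14   0.     2.713] F [-0.2 -0.1  0.3] w 85.3 t 0.15
```

Emit:
move_arm([
  [[-0.06, -0.018, 0], -0.1],
  [[-0.12, -0.036, 0], -0.207],
  [[-0.18, -0.054, 0.01], -0.207],
  [[-0.24, -0.072, 0.02], -0.207],
  [[-0.3, -0.09, 0.03], -0.207],
], claw=1)

```text
clock: 0.78
eef_pos: [504.3, 384.8, 200.8]
tool_rot: [-3.14, -0.0, 2.92]
force: [1.0, 0.2, 0.1]
width: 85.5
```

Emit:
move_arm([
  [[-0.02, 0, 0], 0],
  [[-0.02, 0, 0], 0],
])

```text
clock: 1.02
eef_pos: [525.4, 378.5, 200.2]
tool_rot: [-3.139, -0.0, 2.916]
force: [-0.6, 0.5, -0.0]
width: 85.6
```

```bash
python3 - <<'E'
from h import *
s=read_state();im=get_image("wrist");cv2.imwrite("pics/w1.png",im)
m=mask(im,(45,80,30),(85,255,255))
cs,_=cv2.findContours(m,cv2.RETR_EXTERNAL,cv2.CHAIN_APPROX_SIMPLE)
for c in cs:
    if cv2.contourArea(c)>200: print(cv2.contourArea(c),cv2.boundingRect(c))
print("pred tab top",proj("wrist",(524,376,121),s))
plan((524,376,200),167.3)
E
```

```text
4121.0 (563, 225, 77, 87)
5638.5 (260, 150, 113, 67)
pred tab top [319.06519932 205.70186927]
shift [-0.0016 -0.0042  0.0003] turn -0.001 pos [523.4 380.4 200.3] rpy [-3.140e+00 -2.000e-03  2.919e+00] F [-0.2  0.  -0.3] w 85.4 t 1.075
```

View pics/w1.png

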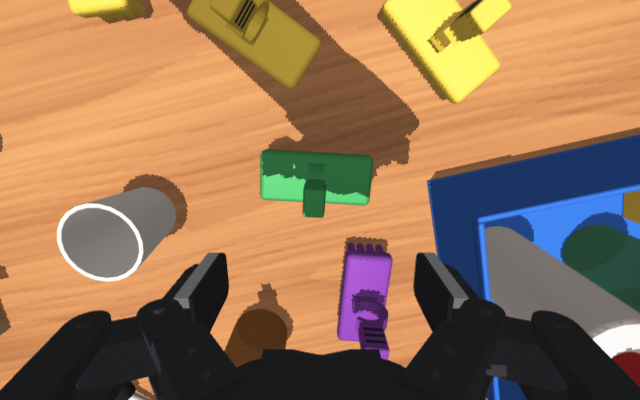

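```bash
python3 - <<'E'
from h import *
s=read_state()
p=onz("wrist",314.5,202,121,s);print("tab",p)
a,b=onz("wrist",262,150,42,s),onz("wrist",372,156,42,s);c,d=onz("wrist",262,199,42,s),onz("wrist",370,205,42,s)
print([x.round(1) for x in (a,b,c,d)],(a+b+c+d)/4)
for e in (b-a,d-c): print(np.degrees(np.arctan2(e[1],e[0])),np.linalg.norm(e))
plan((p[0],p[1],90),169.5)
E
```

```text
tab [518.40073695 375.3055259  121.        ]
[array([480.5, 331.3,  42. ]), array([509.1, 431.8,  42. ]), array([527.1, 318.1,  42. ]), array([556.8, 421.3,  42. ])] [518.40012203 375.64362933  42.        ]
74.11619364705433 104.51893926700588
73.9407448964882 107.32781048265986
shift [ 0.0035 -0.0059  0.1103] turn -0.039 pos [523.4 380.4 200.3] rpy [-3.140e+00 -2.000e-03  2.919e+00] F [-0.2  0.  -0.3] w 85.4 t 1.075
```

Emit:
move_arm([
  [[0.0035, -0.006, 0.04], 0.056],
  [[0.0035, -0.006, 0.08], 0.056],
  [[0.0035, -0.006, 0.111], 0.056],
  [[0.0035, -0.006, 0.111], 0.056],
])

```text
clock: 1.58
eef_pos: [514.6, 375.9, 87.2]
tool_rot: [-3.136, -0.006, 2.866]
force: [0.8, 0.8, 0.9]
width: 85.7
```

Emit:
move_arm([
  [[0, 0, 0], 0],
  [[0, 0, 0], 0],
  [[0, 0, 0], 0],
  [[0, 0, 0], 0],
  [[0, 0, 0], 0],
], claw=0)

```text
clock: 2.2
eef_pos: [515.0, 375.9, 88.0]
tool_rot: [-3.137, -0.005, 2.866]
force: [-1.7, -2.1, 5.0]
width: 15.3
```

Emit:
move_arm([
  [[0, 0, 0], 0],
  [[0, 0, -0.005], 0],
  [[0, 0, -0.03], 0],
  [[0, 0, -0.08], 0],
  [[0, 0, -0.15], 0],
])

```text
clock: 2.82
eef_pos: [515.0, 375.7, 230.5]
tool_rot: [-3.134, -0.008, 2.866]
force: [0.7, 0.7, -1.5]
width: 15.2
```

```bash
python3 - <<'E'
from h import *
s=read_state();print(s["qpos"])
# direction unit of rod
plan((500,-40,270),169.7-2.3)
E
```

```text
[-0.66863088  0.61562569 -0.00780254  1.54396706  0.00324333  0.99286134
  0.61852519]
shift [-0.0984 -0.4044 -0.0371] turn -0.056 pos [515.  375.7 230.5] rpy [-3.134 -0.008  2.866] F [ 0.7  0.7 -1.5] w 15.2 t 2.825
```

```bash
python3 - <<'E'
from h import *
plan((480.5,-143.4,235),169.7)
E
```

```text
shift [-0.108  -0.5089 -0.0014] turn -0.096 pos [515.  375.7 230.5] rpy [-3.134 -0.008  2.866] F [ 0.7  0.7 -1.5] w 15.2 t 2.825
```

Emit:
move_arm([
  [[-0.008, -0.036, -0.004], -0.03],
  [[-0.018, -0.085, -0.004], -0.06],
  [[-0.029, -0.136, -0.004], -0.096],
  [[-0.04, -0.187, -0.004], -0.096],
  [[-0.05, -0.238, -0.004], -0.096],
])

```text
clock: 3.45
eef_pos: [498.0, 131.2, 236.0]
tool_rot: [-3.134, -0.008, 2.962]
force: [0.9, -0.2, -1.5]
width: 14.9
```

```bash
python3 - <<'E'
from h import *
plan((480.5,-143.4,235),169.7)
E
```

```text
shift [-0.0318 -0.2733  0.0027] turn 0.0 pos [498.  131.2 236. ] rpy [-3.134 -0.008  2.962] F [ 0.9 -0.2 -1.5] w 14.9 t 3.45
```

Emit:
move_arm([
  [[-0.006, -0.055, 0], 0],
  [[-0.013, -0.11, 0], 0],
  [[-0.019, -0.165, 0], 0],
  [[-0.025, -0.22, 0], 0],
  [[-0.032, -0.26, 0], 0],
])

```text
clock: 4.08
eef_pos: [482.2, -133.0, 237.7]
tool_rot: [-3.134, -0.009, 2.96]
force: [1.0, 0.4, -2.0]
width: 15.2
```

Emit:
move_arm([
  [[0, -0.013, 0], 0],
  [[0, -0.013, 0.0], 0],
  [[0, -0.013, 0], 0],
])

```text
clock: 4.45
eef_pos: [480.1, -143.6, 237.7]
tool_rot: [-3.135, -0.009, 2.963]
force: [0.3, -0.0, -1.4]
width: 14.9
```

```bash
python3 - <<'E'
from h import *
s=read_state();a=get_image("wrist");b=get_image("side");c=get_image("scene")
r=lambda im,x,y,w,h:cv2.resize(im[y:y+h,x:x+w],(400,300),interpolation=cv2.INTER_CUBIC)
m=np.vstack([np.hstack([cv2.resize(a,(400,250)),r(c,180,60,120,90)[:250]]),np.hstack([r(b,250,250,200,150),r(c,190,110,80,60)])])
cv2.imwrite("pics/m2.png",m);cv2.imwrite("pics/w2.png",a)
plan((480.5,-143.4,152),169.7)
E
```

```text
shift [-0.0009  0.0014  0.0857] turn 0.001 pos [ 480.2 -144.1  237.7] rpy [-3.134 -0.009  2.963] F [ 0.5 -0.1 -2.2] w 15.0 t 4.6
```

View pics/m2.png

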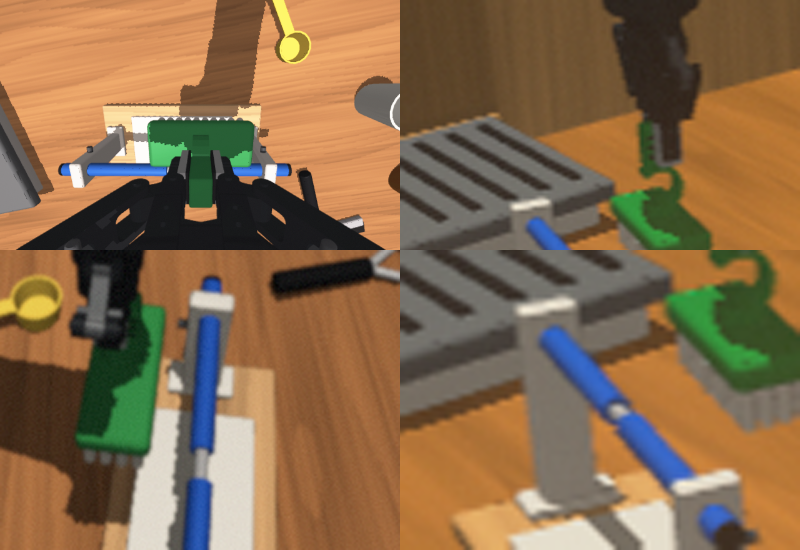

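```bash
python3 - <<'E'
from h import *
s=read_state();a=cv2.imread("pics/w2.png")
m=mask(a,(105,120,60),(125,255,255))
P=[]
for u in list(range(140,280,15))+list(range(405,440,10)):
    v=np.where(m[240:310,u])[0]+240
    if len(v)>5:
        p=onz("wrist",u,v.mean(),130,s);P.append(p);print(u,v.min(),v.max(),p.round(1))
P=np.array(P);l=np.polyfit(P[:,1],P[:,0],1);print("x=",l,"yaw",np.degrees(np.arctan(l[0])))
for y in(-310,-190,-155,-60):print(y,np.polyval(l,y))
# neck: rays with vertical plane through rod line
for n,u,v in (("side",351,349),("side",351,357.5),("side",351,365),("scene",233.4,142)):
    o,d=ray(n,u,v);t=(l[0]*o[1]+l[1]-o[0])/(d[0]-l[0]*d[1]);print(n,"z132",onz(n,u,v,133).round(1),"vert",(o+t*d).round(1))
E
```

```text
140 266 279 [ 519.9 -316.5  130. ]
155 261 280 [ 520.3 -302.7  130. ]
170 261 280 [ 522.6 -289.5  130. ]
185 262 280 [ 525.4 -276.6  130. ]
200 262 280 [ 527.7 -263.4  130. ]
215 262 280 [ 530.  -250.3  130. ]
230 262 280 [ 532.4 -237.3  130. ]
245 267 280 [ 537.1 -224.8  130. ]
260 267 281 [ 539.8 -211.8  130. ]
405 262 281 [559.6 -85.5 130. ]
415 262 281 [561.2 -76.9 130. ]
x= [1.78959976e-01 5.75431553e+02] yaw 10.146244367710725
-310 519.9539609581619
-190 541.4291580524491
-155 547.6927572049495
-60 564.6939549045935
side z132 [ 542.4 -179.   133. ] vert [ 545.  -170.   112.3]
side z132 [ 541.  -191.1  133. ] vert [ 541.6 -188.8  127.5]
side z132 [ 539.7 -201.4  133. ] vert [ 538.9 -204.1  139.9]
scene z132 [ 540.5 -195.1  133. ] vert [ 540.5 -195.2  132.9]
```

Emit:
move_arm([
  [[-0.001, 0.001, 0.03], 0],
  [[-0.001, 0.001, 0.06], 0],
  [[-0.001, 0.001, 0.0855], 0],
  [[-0.001, 0.001, 0.0855], 0],
  [[-0.001, 0.001, 0.0855], 0],
])

```text
clock: 5.22
eef_pos: [481.3, -143.4, 153.0]
tool_rot: [-3.134, -0.007, 2.964]
force: [0.4, -0.9, -2.5]
width: 14.9
```

```bash
python3 - <<'E'
from h import *
xs=np.array([np.cos(np.radians(-10.15)),np.sin(np.radians(-10.15))])
s=read_state();T=s["eef_pos"][:2];A=np.array([541.43,-190.]);print("dist clip->rod",(A-T)@xs-3.4,"along", (T-A)@np.array([-xs[1],xs[0]]))
plan((T[0]+xs[0]*35,T[1]+xs[1]*35,152),169.75)
E
```

```text
dist clip->rod 63.9622826141435 along 35.272639085821204
shift [-0.035   0.      0.0008] turn 0.001 pos [ 481.3 -143.4  153. ] rpy [-3.134 -0.007  2.964] F [ 0.4 -0.9 -2.5] w 14.9 t 5.225
```

Emit:
move_arm([
  [[-0.015, 0, 0.001], 0],
  [[-0.03, 0, 0.001], 0],
  [[-0.038, 0, 0.001], 0],
  [[-0.038, 0, 0.001], 0],
])

```text
clock: 5.72
eef_pos: [519.3, -150.2, 152.4]
tool_rot: [-3.134, -0.006, 2.964]
force: [-0.3, 0.1, -2.5]
width: 15.1
```

```bash
python3 - <<'E'
from h import *
plan((481.3,-143.4,152),169.75)
b=get_image("side");c=get_image("scene")
r=lambda im,x,y,w,h:cv2.resize(im[y:y+h,x:x+w],(400,400),interpolation=cv2.INTER_CUBIC)
cv2.imwrite("pics/m3.png",np.hstack([r(c,200,90,80,80),r(b,300,240,110,110)]))
E
```

```text
shift [ 0.0386 -0.0001  0.0006] turn 0.001 pos [ 519.3 -150.2  152.4] rpy [-3.134 -0.006  2.964] F [-0.3  0.1 -2.5] w 15.1 t 5.725
```

View pics/m3.png

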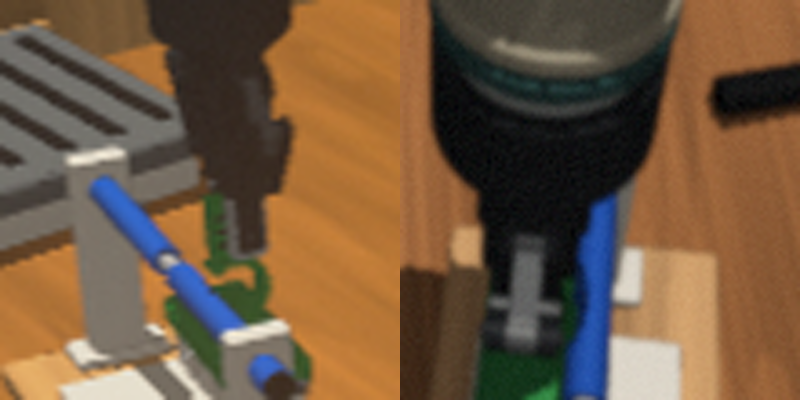

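Emit:
move_arm([
  [[-0.004, 0, 0.0005], 0],
  [[-0.008, 0, 0.0005], 0],
  [[-0.01, 0, 0.0005], 0],
])

```text
clock: 6.2
eef_pos: [528.3, -151.9, 151.4]
tool_rot: [-3.134, -0.008, 2.964]
force: [-0.5, 0.8, -1.1]
width: 15.3
```

Emit:
move_arm([
  [[-0.003, 0, 0], 0],
  [[-0.006, 0, 0], 0],
  [[-0.006, 0, 0], 0],
])

```text
clock: 6.58
eef_pos: [534.5, -153.0, 151.3]
tool_rot: [-3.134, -0.008, 2.964]
force: [-0.0, -0.0, -0.8]
width: 14.9
```

Emit:
move_arm([
  [[-0.003, 0, 0], 0],
  [[-0.006, 0, 0], 0],
  [[-0.006, 0, 0], 0],
])

```text
clock: 6.95
eef_pos: [540.7, -154.1, 151.3]
tool_rot: [-3.134, -0.007, 2.964]
force: [-0.6, 0.6, -2.1]
width: 14.8
```

Emit:
move_arm([
  [[-0.002, 0, 0], 0],
  [[-0.004, 0, 0], 0],
  [[-0.004, 0, 0], 0],
])

```text
clock: 7.32
eef_pos: [544.8, -154.8, 151.2]
tool_rot: [-3.134, -0.007, 2.964]
force: [-0.8, 0.1, -0.6]
width: 15.1
```

Emit:
move_arm([
  [[0, 0, 0.003], 0],
  [[0, 0, 0.0045], 0],
  [[0, 0, 0.0045], 0],
])

```text
clock: 7.7
eef_pos: [543.8, -154.7, 147.7]
tool_rot: [-3.134, -0.009, 2.964]
force: [-5.2, 1.2, 9.6]
width: 15.0
```

Emit:
move_arm([
  [[0, 0, 0.001], 0],
  [[0, 0, 0.001], 0],
])

```text
clock: 7.95
eef_pos: [543.8, -154.7, 147.7]
tool_rot: [-3.134, -0.008, 2.963]
force: [-3.0, 0.6, 7.6]
width: 14.8
```

Emit:
move_arm([
  [[0.0015, 0, 0.0005], 0],
  [[0.0015, -0.005, 0.0005], 0],
  [[0.0015, -0.01, 0.0005], 0],
  [[0.0015, -0.015, 0.0005], 0],
])

```text
clock: 8.45
eef_pos: [539.5, -169.8, 147.1]
tool_rot: [-3.134, -0.009, 2.963]
force: [0.2, 0.1, -1.8]
width: 14.8
```

```bash
python3 - <<'E'
from h import *
s=read_state();print(s["force"],s["eef_pos"])
E
```

```text
[ 0.15663068  0.07712561 -1.83411901] [ 539.46850789 -169.77199381  147.07439324]
```

Emit:
move_arm([
  [[0, -0.003, 0.0015], 0],
  [[0, -0.006, 0.0015], 0],
  [[0, -0.01, 0.0015], 0],
  [[0, -0.01, 0.0015], 0],
])

```text
clock: 8.95
eef_pos: [537.3, -178.3, 146.2]
tool_rot: [-3.136, -0.01, 2.964]
force: [-1.8, 3.8, 6.5]
width: 15.0
```

Emit:
move_arm([
  [[0, -0.002, 0.0015], 0],
  [[0, -0.004, 0.0015], 0],
  [[0, -0.005, 0.0015], 0],
])

```text
clock: 9.32
eef_pos: [537.0, -179.3, 145.9]
tool_rot: [-3.141, -0.01, 2.966]
force: [-2.3, 9.0, 10.4]
width: 15.4
```

Emit:
move_arm([
  [[0.0005, 0, -0.001], 0],
  [[0.0005, -0.003, -0.001], 0],
  [[0.0005, -0.006, -0.001], 0],
  [[0.0005, -0.006, -0.0005], 0],
])

```text
clock: 9.82
eef_pos: [535.1, -186.1, 146.2]
tool_rot: [-3.141, -0.011, 2.964]
force: [0.0, -0.2, -0.6]
width: 15.5
```

Emit:
move_arm([
  [[0, 0, 0.001], 0],
  [[0, 0, 0.002], 0],
  [[0, 0, 0.002], 0],
])

```text
clock: 10.2
eef_pos: [535.1, -186.5, 144.0]
tool_rot: [-3.14, -0.01, 2.964]
force: [-0.3, -1.2, -2.8]
width: 15.4
```

Emit:
move_arm([
  [[0, 0, 0.001], 0],
  [[0, 0, 0.002], 0],
  [[0, 0, 0.002], 0],
])

```text
clock: 10.58
eef_pos: [534.9, -186.6, 142.0]
tool_rot: [-3.14, -0.011, 2.964]
force: [-0.2, -1.7, -1.3]
width: 15.3
```

```bash
python3 - <<'E'
from h import *
s=read_state();print(s["force"],s["torque"],s["eef_pos"])
b=get_image("side");c=get_image("scene")
r=lambda im,x,y,w,h:cv2.resize(im[y:y+h,x:x+w],(400,400),interpolation=cv2.INTER_CUBIC)
cv2.imwrite("pics/m4.png",np.hstack([r(c,200,100,70,70),r(b,300,260,110,110)]))
E
```

```text
[-0.16355389 -1.70564262 -1.33490178] [-0.213717    0.01391413 -0.00402677] [ 534.94780739 -186.57328946  141.96952659]
```

View pics/m4.png

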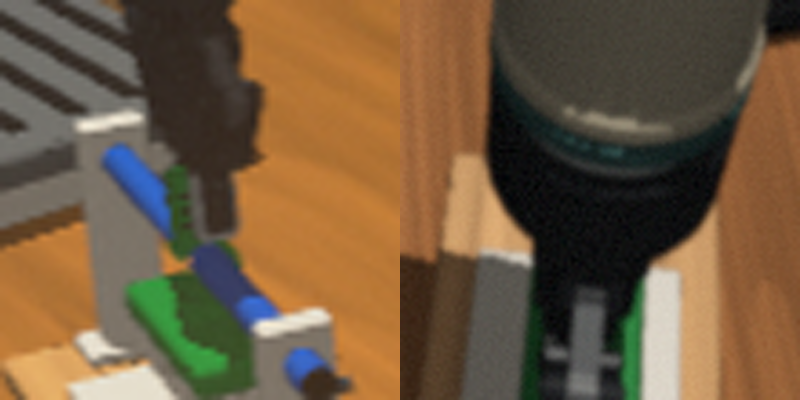

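Emit:
move_arm([
  [[0, -0.002, 0], 0],
  [[0, -0.002, 0.0005], 0],
  [[0, -0.002, 0.001], 0],
  [[0, -0.002, 0.001], 0],
])

```text
clock: 11.18
eef_pos: [534.7, -188.2, 141.8]
tool_rot: [-3.14, -0.01, 2.964]
force: [-1.0, 0.5, 6.6]
width: 14.9
```

Emit:
move_arm([
  [[0, 0, 0], 0],
  [[0, 0, 0], 0],
  [[0, 0, 0], 0],
  [[0, 0, 0], 0],
], claw=0.6)

```text
clock: 11.68
eef_pos: [534.7, -188.3, 141.7]
tool_rot: [-3.14, -0.01, 2.964]
force: [0.6, -0.7, -0.7]
width: 51.1
```

Emit:
move_arm([
  [[0, 0, 0], 0],
  [[0, 0, -0.02], 0],
  [[0, 0, -0.05], 0],
  [[0, 0, -0.1], 0],
  [[0.03, 0, -0.15], 0],
])

```text
clock: 12.3
eef_pos: [507.9, -183.0, 293.1]
tool_rot: [-3.14, -0.009, 2.965]
force: [-0.2, -0.3, 0.3]
width: 51.0
```

Emit:
move_arm([
  [[0.05, 0, -0.03], 0],
  [[0.07, 0, -0.03], 0],
])

```text
clock: 12.55
eef_pos: [438.3, -170.9, 326.4]
tool_rot: [-3.14, -0.004, 2.964]
force: [0.2, -0.2, 0.1]
width: 51.3
```

```bash
python3 - <<'E'
from h import *
s=read_state();print(s["force"],s["eef_pos"],s["width"],s["clock"])
a=get_image("wrist");b=get_image("side");c=get_image("scene")
r=lambda im,x,y,w,h:cv2.resize(im[y:y+h,x:x+w],(400,300),interpolation=cv2.INTER_CUBIC)
cv2.imwrite("pics/m5.png",np.vstack([np.hstack([r(c,190,100,92,69),r(b,260,250,200,150)]),np.hstack([r(a,160,200,240,180),r(c,100,60,400,300)])]))
E
```

```text
[ 0.21540978 -0.23148419  0.13751882] [ 438.25272554 -170.94225663  326.3861781 ] 51.33681960891778 12.55
```

View pics/m5.png

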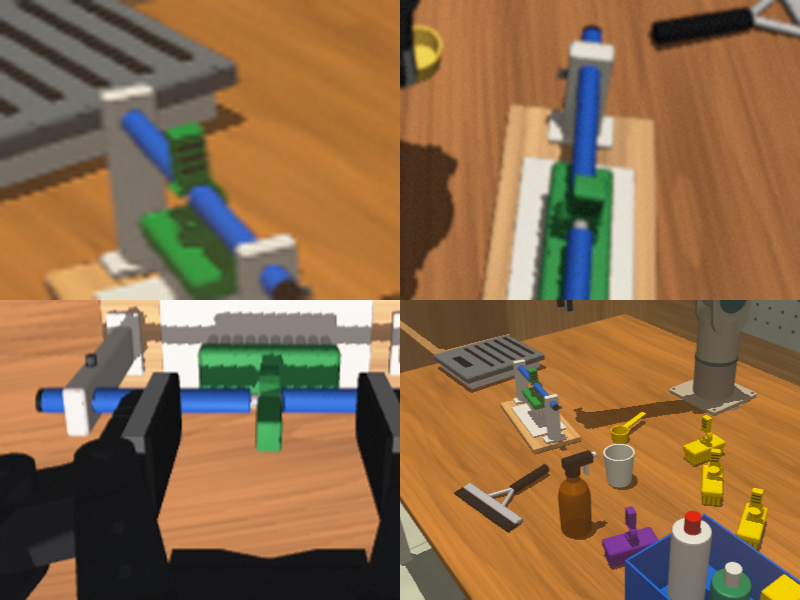

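Emit:
move_arm([
  [[0, 0, 0], 0],
  [[0, 0, 0], 0],
  [[0, 0, 0], 0],
  [[0, 0, 0], 0],
])

```text
clock: 13.2
eef_pos: [439.1, -170.7, 324.0]
tool_rot: [-3.14, -0.008, 2.965]
force: [0.8, -0.2, -0.0]
width: 51.1
```

```bash
python3 - <<'E'
from h import *
P=[]
for k in range(3):
    for n,(x,y,w,h) in (("scene",(190,100,92,69)),("side",(300,300,80,100))):
        im=get_image(n)[y:y+h,x:x+w];m=mask(im,(45,80,30),(85,255,255));M=cv2.moments(m,True)
        print(n,M["m00"],M["m10"]/M["m00"]+x,M["m01"]/M["m00"]+y,cv2.boundingRect(m))
print(tri(ray("scene",233,129.8),ray("side",354,344)), read_state()["clock"])
E
```

```text
scene 362.0 233.0939226519337 152.40055248618785 (32, 28, 22, 41)
side 1548.0 347.84173126614985 363.9024547803618 (29, 31, 37, 69)
scene 364.0 233.15934065934067 152.24175824175825 (32, 28, 22, 41)
side 1554.0 347.78635778635777 363.93629343629345 (29, 31, 37, 69)
scene 363.0 233.1267217630854 152.37465564738292 (32, 28, 22, 41)
side 1550.0 347.81290322580645 363.9548387096774 (29, 31, 37, 69)
(array([ 541.66293376, -189.47392512,  172.87802272]), np.float64(1.4283529063724365)) 13.5
```

```bash
python3 -c "
from cell import *
print(finish_job())"
```

```text
the job is handed in; nothing more can be done
None
```

The green brush is hanging by itself in the bare-steel neck, and I handed the job in at about 13.5 s.

- **What I did:** I gripped the brush by its tab and slid the open C sideways onto the blue sleeve about 35 mm from the neck. I then worked it along the rod until it dropped. The hanger centre ended at about z = 120 mm, 10 mm below the rod's axis. I released it, backed off and kept the arm clear.
- **Forces:** The highest force reading on the rail was about 14 N. Readings come only at the end of each move, so a brief higher peak would not show.
- **Last checks:**
  - The tab top measured z ≈ 173 mm by two cameras, where 175 is expected in the neck and 179 on the sleeve.
  - The bare neck is visible right beside the clip.
  - The brush was still over three pictures, and the gripper read no force.
  - The other things in view looked unmoved in the last pictures; I checked this by eye only.
- **Disagreements:**
  - The two cameras put the neck's centre 4 to 6 mm apart, so I found it by feel.
  - Friction stalled the slide once, at about 10 N up and 9 N along the rod. I lifted slightly and went on.

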